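# Fetch the ring fixture from the laser dock and load a ring

### The job

Get the ring ready for laser marking: first move the chuck jaw and the centre cone, which block the dock, onto the rubber mat, then draw the post fixture out from under the dock's hood, seat it flat in the pocket of the black marking plate, and put the brass ring over its post so that it lies flat on the fixture. Stand the jaw and the cone back upright in the dock, each where it stood at the start and the jaw turned as it was, and do not disturb the black lens.

Things in the scene. Friction and masses are not known exactly. Their poses are not given: they have to be found in the camera images.
- dock: Fixed steel dock, origin on the bench, open front to its -x. Floor plate 6 mm thick, x -120 to +110, y -100 to +100 mm. A flat grey hood (underside 26, top 32 mm above the bench) covers x +30 to +110 mm, on 8 mm cheeks at y +-96 mm under the hood only. Two black 66 mm square marks, flush, at x -85, y +-50 mm: places of jaw and cone.
- fixture: Loose, 0.4 kg: aluminium base 100 (x) x 80 (y) x 12 mm, upright round steel post (22 mm diameter) at x -20, y 0, its top 72 mm above the underside: the handle. Origin: centre of underside. Starts on the dock floor, turned like the dock within 0.05 rad, rear 40 mm under the hood: draw it 50 to 75 mm to the dock's -x before lifting; jaw and cone block that way.
- jaw: Loose steel stepped chuck jaw, 0.5 kg, 56 (x) x 34 (y) mm. Heights: 24 mm overall, 42 mm from x -10 to +28, 58 mm from x +8 to +28 mm. Origin: centre of underside. Grip across the 34 mm width. Starts on one of the dock's two marks (which one varies), its x within 0.2 rad of the dock's x.
- cone: Loose steel centre cone, 0.5 kg: cylinder 44 mm diameter and 36 mm tall, with a cone on top, 38 mm diameter at its foot, tip at 60 mm. Origin at the centre of the underside. Grip the cylinder. Starts on the dock's other mark.
- ring: Loose brass ring lying flat on the bench, 56 mm outside and 40 mm inside diameter, 16 mm high, 0.15 kg. Origin at the centre of the underside. Grip it across its outside.
- lens: Round black lens housing with a glass top, 60 mm diameter flange, 30 mm high, standing on the bench; origin at the centre of the underside. Leave it alone. Ring and lens swap sides of the bench from start to start.
- mat: Fixed black rubber mat, 190 (x) x 110 (y) x 4 mm thick, the side area. Origin under its centre on the bench. Left or right of the dock; mat and marking plate swap sides from start to start.
- plate: Fixed black marking plate 160 (x) x 130 (y) x 8 mm thick, with a rectangular pocket on it: a frame of aluminium strips standing 6 mm above the plate (14 mm above the bench), 8 mm wide, inside opening 116 (x) x 96 (y) mm, centred. The fixture's base goes flat inside it, either way round. Origin under the plate's centre on the bench.
Mind the look-alikes: they are no part of the job. What is meant by the ring is not green or red, and is the larger of those in its own colour.

How it is judged (in metres and radians):
On the way, in this order (a step that is already met when the one before it is completed fails the run):
1. jaw and cone both stand upright on the rubber mat (x of jaw in the frame of mat between -0.095 and 0.095 m and y of jaw in the frame of mat between -0.055 and 0.055 m and z of jaw in the frame of mat between -0.001 and 0.008 m and angle between each of jaw, cone's own z axis and vertical below 0.1 rad and x of cone in the frame of mat between -0.095 and 0.095 m and y of cone in the frame of mat between -0.055 and 0.055 m and z of cone in the frame of mat between -0.001 and 0.008 m), for 0.2 s.
2. the post fixture lies flat in the pocket of the marking plate (x of fixture in the frame of plate between -0.014 and 0.014 m and y of fixture in the frame of plate between -0.014 and 0.014 m and z of fixture in the frame of plate between 0.004 and 0.0115 m and angle between fixture's own z axis and vertical below 0.05 rad and angle between the x axis of fixture and the x axis of plate, either way round below 0.25 rad and linear speed of fixture below 0.02 m/s), for 0.2 s.
At the end, for the whole second after the job is handed in: Fixture flat in the plate's pocket (14 mm each way, 0.25 rad, either way round); ring flat on its base around the post; jaw and cone upright in the dock within 15 mm of where they started, the jaw along the dock's x within 0.45 rad; all released and at rest (all of step 2 and x of ring in the frame of fixture between -0.034 and -0.006 m and y of ring in the frame of fixture between -0.014 and 0.014 m and z of ring in the frame of fixture between 0.008 and 0.016 m and angle between each of ring, jaw, cone's own z axis and vertical below 0.1 rad and distance of each of jaw, cone from where it was at the start of the episode below 0.015 m and angle between the x axis of jaw and the x axis of dock, either way round below 0.45 rad and linear speed of each of jaw, cone, ring below 0.02 m/s); the robot touches nothing.
It fails at once if the lens is moved by more than 15 mm or tipped (distance of lens from where it was at the start of the episode above 0.015 m or angle between lens's own z axis and vertical above 0.3 rad).
It also fails if it takes over 136 s, if anything falls off the work surface, if the arm or the gripper's body presses on something with over 40 N, if the wrist force passes 120 N, or if a joint passes its speed limit or range.

### The arm

A 7-joint arm with a two-finger parallel gripper is mounted at the origin on the work surface. World frame = base frame: x ahead of the robot, y to its left, z up, the work surface at z = 0. Lengths are in m, angles in degrees, forces in N, time in s.
With the tool pointing down it reaches from about 0.425 to 1.025 m from the base axis. Payload 9.4 kg.
Tool frame: the origin (TCP) lies midway between the tips of the shut fingers; the grasp point (between the pads) lies ctrl.grip_depth behind it (ctrl.grip_depth is the distance from the TCP to the grasp point, in m); z points along the fingers, y is the line along which they close (so a half turn about z gives the same grasp; the last joint's range is limited). The gripper opens to 93 mm and grips with 3 to 60 N. Pads are 15 mm wide; open, the fingers measure 128 mm over their backs; the gripper's body (75 mm by 188 mm) begins 65 mm behind the grasp point.
Start: joints at [69.116, 34.337, -0.143, 91.639, 0.103, 54.024, -4.572], TCP at [0.206, -0.695, 0.219] pointing down, gripper open.
Joint ranges: [-147.43, 147.43], [-19.82, 112.94], [-74.19, 73.91], [6.32, 146.72], [-59.91, 239.91], [6.04, 106.73], [-150.56, 150.56]. Speed limits (degrees/s): [127.2, 127.2, 172.46, 172.46, 180, 180, 180].

### API

Orientations are given as a 3x3 rotation matrix whose columns are the frame's x, y, z axes.
In Python, from rig import ctrl gives the robot as it stands. The module is installed in compiled form; this text tells all that it offers.
- The arm moves only by the tool servo_tool, never from a script. Its arguments are lists of equal length, an entry for each row: "slide": the shift along the tool's x, y, z in cm, a list of three; "turn": the turn, a rotation vector about the tool's x, y, z in rad, a list of three. A call has 1 to 20 rows; each row shifts and turns the commanded pose from where the row before left it, along the tool's axes as they then stand; what a row does not reach is not made up. A row lasts 1/8 s, in which the tool goes at most 62.5 mm and 10.7 degrees, less where a joint would pass 70% of its speed; a pose out of reach is approached as far as the arm can. A call is refused whole if a number of a shift passes 6.25 or a number of a turn 0.188, either way. A call with a gripper value outside its range is refused whole. "gripper" is the finger opening in cm, from 0 to 9.3, set as the call begins (left out, the last holds). The fingers move at their own pace and stop on an object; "newtons" is the grip in N (left out, the last holds). Time passes only in rows, so rows that do not move let the fingers close. It gives the time, the measured TCP pose, the force, the opening and the grip force at its end, in the units of the state.
- ctrl.state(): the state, without advancing time (a new reading comes with each control period).
- ctrl.capture(name): name is "scene" or "side" or "wrist"; returns the picture (480x640x3 uint8, red, green, blue); there is no depth.
- ctrl.calibration(name): a dict with "fx", "fy", "cx", "cy" (pixels), "R" (3x3) and "t" (3): a world point X has camera coordinates R X + t; the wrist camera has in their place "hand_eye" (4x4, takes a point from camera to tool coordinates, whose origin is the TCP and whose axes are the flange's). Camera axes: x right, y down, z forward; pixel columns grow to the right and rows downward; lengths in m; the calibration is good to about 2 mm. A picture is of the moment at which its call begins: read the wrist's pose just before it. calibration takes no time and is no camera call.
- ctrl.finish_job(): hands the job in; it is judged then, once.
Trained networks look in the newest picture that a camera, given by its name, has taken for a name from the list of things; names that differ only in an ending like _2 or _b are one class to them, and where a whole thing is asked for, a point or a joint stands for the part that bears it (a point fixed in the world has none). Each returns a list of dicts, best first, with "confidence" (0 to 1); they miss things now and then, are a little off and sometimes report something else, mostly with a low value. They report only what shows in the picture. A call takes as long as a camera call. They do not tell look-alikes from the thing itself.
- ctrl.cut_out(name, camera): "mask" (480x640 bool, what is visible of it) and "rect" ([left, top, right, bottom] in pixels, round what is visible of it).
- ctrl.place_of(name, camera): "at" ([row, column] in pixels: a listed point, or the origin of a listed thing).
The state is a dict: "time_s": time; "joint_pos": joint angles; "qvel": joint speeds; "joint_efforts": joint torques, N m; "tcp_pos": TCP position; "tool_rot": TCP orientation; "force": force on the tool from outside, world axes, zero at the start; "torque": the same for the moment, N m; "opening": opening from 0.0 (shut) to 1.0 (fully open); "grip_force": force on a finger pad.
Only numpy, scipy, OpenCV 4.12 (cv2) and the standard library are available. Lean on these libraries where they do the work, as an engineer would, in place of code of your own. Each camera call takes 0.05 s, during which the arm holds its last target. There are 200 camera calls.

## Working session

There is one attempt and no reset: what is moved stays moved. The work goes in short steps, Python scripts to look and compute and a tool call to move; the robot and the scene stay as the last step left them, time stands still between calls to the robot, and variables do not carry over. Pictures are saved under pics/ and viewed, at most 14 in all, crops included, and the job is handed in when it is done.

Besides the shell and the picture viewer there is one more tool, called in YAML: its name, and indented under it one key for each argument. servo_tool: Moves the arm, as the interface text tells. Its arguments: {"type":"object","properties":{"slide":{"type":"array"},"turn":{"type":"array"},"gripper":{"type":"number"},"newtons":{"type":"number"}},"required":["slide","turn"]}

```bash
mkdir -p pics
cat > h.py <<'E'
import numpy as np, cv2
from rig import ctrl
def save(n,im): cv2.imwrite('pics/'+n+'.png',im[:,:,::-1])
def cam(name,s=None):
    c=ctrl.calibration(name); K=np.array([[c['fx'],0,c['cx']],[0,c['fy'],c['cy']],[0,0,1]])
    if 'R' in c: return K,np.array(c['R']),np.array(c['t'])
    s=s or ctrl.state(); H=np.array(c['hand_eye']); T=np.eye(4); T[:3,:3]=s['tool_rot']; T[:3,3]=s['tcp_pos']
    W=np.linalg.inv(T@H); return K,W[:3,:3],W[:3,3]
def back(C,u,v,z):
    K,R,t=C; d=R.T@np.linalg.inv(K)@np.array([u,v,1.]); o=-R.T@t
    return o+d*(z-o[2])/d[2]
def proj(C,P):
    K,R,t=C; p=K@(R@np.asarray(P,float)+t); return p[:2]/p[2]
E
python3 - <<'E'
from h import *
s=ctrl.state();print(s['time_s'],s['tcp_pos'],np.round(s['tool_rot'],3).tolist(),s['opening'],ctrl.grip_depth)
for n in('scene','side'):
    im=ctrl.capture(n);save(n+'0',im);C=cam(n)
    print(n,-C[1].T@C[2])
    for k in 'dock fixture jaw cone ring lens mat plate'.split():
        for d in ctrl.place_of(k,n)[:3]:
            r,c=d['at'];print(k,round(d['confidence'],2),np.round([r,c]),np.round(back(C,c,r,{'fixture':.006,'jaw':.006,'cone':.006}.get(k,0)),3))
print(np.round(ctrl.calibration('wrist')['hand_eye'],3).tolist())
E
```

```text
0.0 [ 0.20564328 -0.69468111  0.21773549] [[0.959, 0.284, -0.001], [0.284, -0.959, 0.002], [-0.0, -0.002, -1.0]] 0.9997355059635016 0.0188
scene [0.94565544 0.37058039 0.85473128]
dock 0.87 [272. 291.] [0.591 0.001 0.   ]
fixture 0.89 [272. 285.] [ 0.602 -0.008  0.006]
jaw 0.85 [252. 332.] [0.494 0.041 0.006]
jaw 0.25 [353. 487.] [0.497 0.43  0.006]
cone 0.72 [235. 294.] [ 0.511 -0.057  0.006]
ring 0.75 [353. 484.] [0.496 0.425 0.   ]
ring 0.73 [410. 503.] [0.575 0.503 0.   ]
ring 0.67 [293. 416.] [0.463 0.248 0.   ]
lens 0.63 [161. 198.] [ 0.479 -0.421  0.   ]
lens 0.51 [255. 333.] [0.496 0.048 0.   ]
mat 0.68 [207. 227.] [ 0.545 -0.245  0.   ]
plate 0.7 [294. 414.] [0.469 0.246 0.   ]
side [0.41862259 1.08595856 1.09922138]
dock 0.83 [249. 304.] [0.594 0.002 0.   ]
fixture 0.65 [248. 296.] [0.615 0.006 0.006]
fixture 0.21 [328. 342.] [0.471 0.264 0.006]
jaw 0.64 [262. 336.] [0.503 0.051 0.006]
jaw 0.53 [250. 305.] [0.589 0.011 0.006]
cone 0.63 [236. 336.] [ 0.51  -0.048  0.006]
ring 0.92 [417. 284.] [0.578 0.5   0.   ]
ring 0.9 [388. 323.] [0.503 0.426 0.   ]
ring 0.49 [395. 360.] [0.421 0.436 0.   ]
lens 0.57 [160. 350.] [ 0.493 -0.412  0.   ]
mat 0.7 [193. 327.] [ 0.553 -0.239  0.   ]
[[0.0, -0.965, -0.264, 0.072], [1.0, 0.0, 0.0, 0.0], [-0.0, -0.264, 0.965, -0.167], [0.0, 0.0, 0.0, 1.0]]
```

View pics/scene0.png

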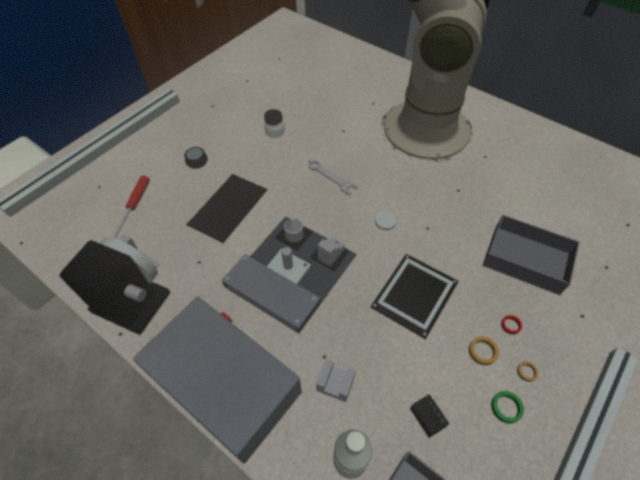

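View pics/side0.png

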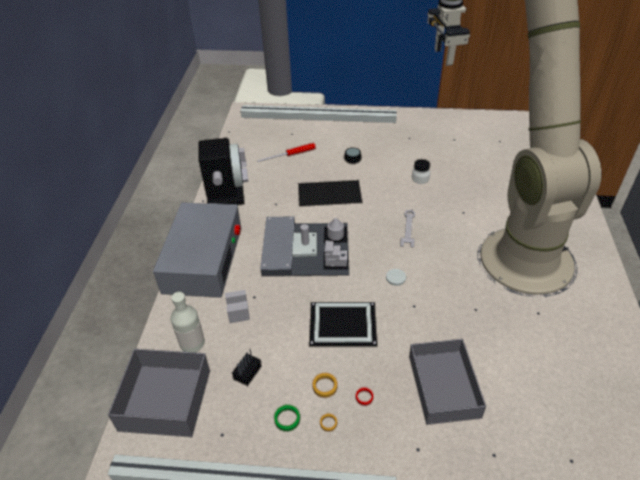

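The pictures show the dock at the centre with the jaw on its +y mark (scene pixel 331,250) and the cone on its -y mark (293,231). The mat is on the -y side (227,207) and the plate on the +y side (415,294). The meant ring is the large orange one (484,350), and the lens is at (196,157).

```bash
cat >> h.py <<'E'
def rect(C,mask,z):
    n,l,st,_=cv2.connectedComponentsWithStats(mask.astype(np.uint8)); i=1+np.argmax(st[1:,4]); m=(l==i).astype(np.uint8)
    c=max(cv2.findContours(m,cv2.RETR_EXTERNAL,cv2.CHAIN_APPROX_NONE)[0],key=len)[:,0]
    P=np.array([back(C,u,v,z)[:2]*1000 for u,v in c],np.float32)
    b=cv2.minAreaRect(cv2.convexHull(P)); return [np.round(b[0]),np.round(b[1]),round(b[2],1)]
E
python3 - <<'E'
from h import *
for n in('scene','side'):
    ctrl.capture(n);C=cam(n)
    for k,z in(('mat',.004),('plate',.01),('dock',.006)):
        for d in ctrl.cut_out(k,n)[:1]: print(n,k,round(d['confidence'],2),rect(C,d['mask'],z))
    for d in ctrl.cut_out('ring',n)[:5]: print(n,'ring',round(d['confidence'],2),rect(C,d['mask'],.008))
E
```

```text
scene mat 0.8 [array([ 543., -245.]), array([194., 114.]), 9.1]
scene plate 0.55 [array([471., 248.]), array([165., 129.]), 4.6]
scene dock 0.83 [array([587.,  -7.]), array([234., 216.]), 4.7]
scene ring 0.79 [array([498., 420.]), array([56., 60.]), 78.1]
scene ring 0.67 [array([568., 504.]), array([54., 59.]), 77.1]
scene ring 0.65 [array([483., 506.]), array([39., 41.]), 38.0]
scene ring 0.58 [array([411., 440.]), array([44., 40.]), 3.6]
side mat 0.78 [array([ 545., -239.]), array([189., 113.]), 8.7]
side plate 0.97 [array([471., 254.]), array([160., 131.]), 4.2]
side dock 0.64 [array([592.,  -8.]), array([237., 233.]), 4.8]
side ring 0.76 [array([570., 506.]), array([54., 59.]), 4.4]
side ring 0.59 [array([413., 442.]), array([39., 41.]), 4.4]
side ring 0.56 [array([483., 511.]), array([35., 40.]), 4.4]
```

servo_tool:
  slide:
    - [0,0,0]
    - [0,0,0]
    - [2.92,-4.7,0]
    - [2.92,-4.7,0]
    - [2.92,-4.7,0]
    - [2.92,-4.7,0]
    - [2.92,-4.7,0]
    - [2.92,-4.7,0]
    - [2.92,-4.7,0]
    - [2.92,-4.7,0]
    - [2.92,-4.7,0]
    - [2.92,-4.7,0]
    - [2.92,-4.7,0]
    - [2.92,-4.7,0]
    - [2.92,-4.7,0]
    - [2.92,-4.7,0]
  turn:
    - [0,0,0.103]
    - [0,0,0.103]
    - [0,0,0]
    - [0,0,0]
    - [0,0,0]
    - [0,0,0]
    - [0,0,0]
    - [0,0,0]
    - [0,0,0]
    - [0,0,0]
    - [0,0,0]
    - [0,0,0]
    - [0,0,0]
    - [0,0,0]
    - [0,0,0]
    - [0,0,0]

```text
time_s: 3.4
tcp_pos: [0.5603, -0.0043, 0.2189]
tool_rot: [[0.997, 0.082, 0.001], [0.082, -0.997, -0.0], [0.001, 0.0, -1.0]]
force: [1.3, -1.3, 1.2]
opening: 1.002
grip_force: 0.0
```

Run:
```python
from h import *
s=ctrl.state();im=ctrl.capture('wrist');save('w0',im);C=cam('wrist',s)
print(s['tcp_pos'],s['joint_pos'])
for k in 'fixture jaw cone dock'.split():
    for d in ctrl.place_of(k,'wrist')[:2]:
        r,c=d['at'];print(k,round(d['confidence'],2),np.round([r,c]),np.round(back(C,c,r,.006),4))
```

```text
[ 0.56026204 -0.00432408  0.21886138] [ -4.02015766  23.02716534  -1.84838929 113.42368749   1.06228748
  43.52926195 -91.81007547]
fixture 0.57 [163. 327.] [ 0.6117 -0.0064  0.006 ]
jaw 0.59 [258. 273.] [0.5016 0.045  0.006 ]
jaw 0.37 [270.  97.] [0.4708 0.2442 0.006 ]
cone 0.67 [254. 362.] [ 0.5146 -0.0549  0.006 ]
dock 0.62 [267.  97.] [0.4753 0.2442 0.006 ]
```

View pics/w0.png

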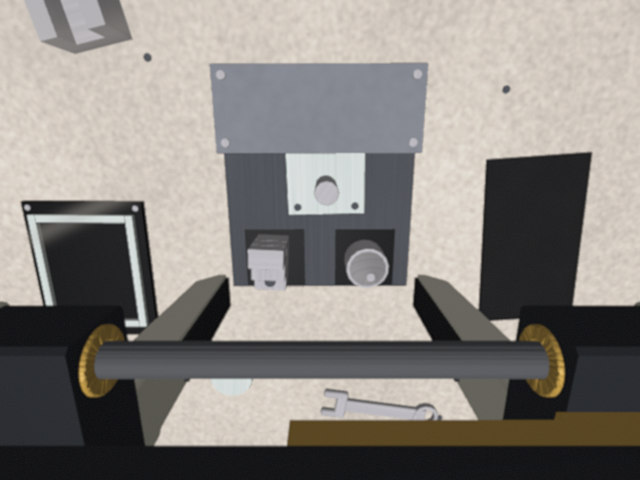

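Run:
```python
from h import *
s=ctrl.state();C=cam('wrist',s)
im=cv2.imread('pics/w0.png');cr=cv2.resize(im[140:300,220:420],None,fx=4,fy=3.75,interpolation=cv2.INTER_CUBIC);cv2.imwrite('pics/w0c.png',cv2.resize(im[150:300,220:420],None,fx=4,fy=4,interpolation=cv2.INTER_CUBIC))
for p,z in(((233,285),.006),((408,286),.006),((211,65),.032),((427,64),.032),((217,152),.032),((421,152),.032),((326,190),.078)): print(p,np.round(back(C,*p,z),4))
for k in('jaw','cone'):
    d=ctrl.cut_out(k,'wrist')[0];print(k,d['confidence'],d['rect'],d['mask'].sum())
```

```text
(233, 285) [0.4644 0.0871 0.006 ]
(408, 286) [ 0.4797 -0.1141  0.006 ]
(211, 65) [0.6904 0.1046 0.032 ]
(427, 64) [ 0.7075 -0.0916  0.032 ]
(217, 152) [0.6135 0.0988 0.032 ]
(421, 152) [ 0.6298 -0.0984  0.032 ]
(326, 190) [ 0.5915 -0.0085  0.078 ]
jaw 0.74 [248.1, 234.2, 291.3, 291.1] 2021
cone 0.65 [343.9, 239.9, 387.9, 287.7] 1638
```

View pics/w0c.png

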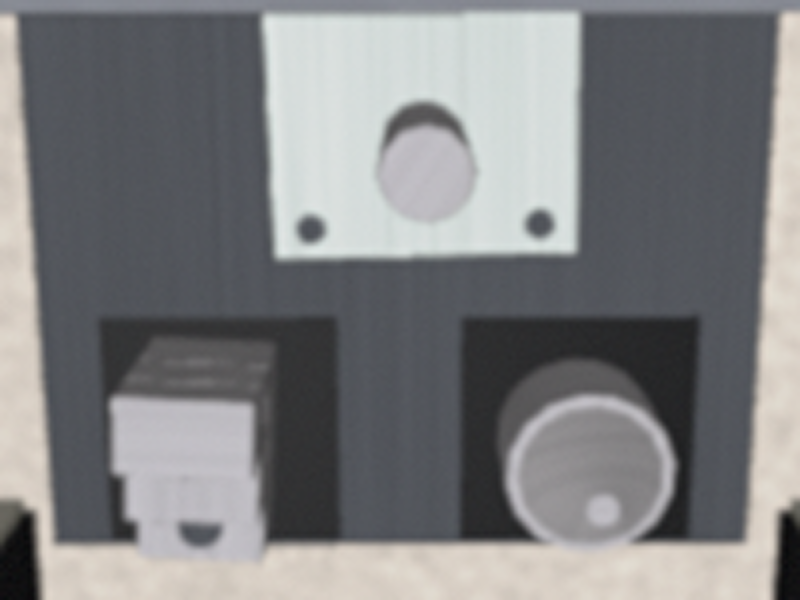

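The crop shows the jaw's tall top face centred near wrist pixel (266,259), with its tall end toward the hood. The cone tip is at (371,277) and the post at (326,193).

Run:
```python
from h import *
s=ctrl.state();C=cam('wrist',s)
f=lambda n,x,y,z:print(n,np.round(back(C,220+x/4,150+y/4,z)*1000,1))
for p in((113,395),(253,402),(253,475),(113,472)): f('jawtop',*p,.064)
for p in((155,338),(275,343)): f('jawrear',*p,.006)
for p in((138,557),(263,557)): f('jawfront',*p,.030)
f('cyl',590,470,.042); f('tip',603,510,.066); f('post',427,173,.078)
for p in((275,260),(578,254)): f('fixfront',*p,.018)
```

```text
jawtop [528.   58.8  64. ]
jawtop [529.   25.6  64. ]
jawtop [510.6  24.7  64. ]
jawtop [508.6  58.3  64. ]
jawrear [526.9  58.7   6. ]
jawrear [528.1  25.4   6. ]
jawfront [471.8  57.3  30. ]
jawfront [474.5  23.6  30. ]
cyl [510.6 -59.9  42. ]
tip [509.1 -60.1  66. ]
post [588.5 -10.6  78. ]
fixfront [554.   25.8  18. ]
fixfront [562.  -53.8  18. ]
```

servo_tool:
  slide:
    - [0,0,0]
    - [-2.6,-2.4,3.9]
    - [-2.57,-2.38,3.9]
    - [0,0,3.5]
    - [0,0,3.5]
    - [0,0,3.5]
    - [0,0,1.5]
    - [0,0,1.0]
    - [0,0,0]
  turn:
    - [0,0,0.042]
    - [0,0,0]
    - [0,0,0]
    - [0,0,0]
    - [0,0,0]
    - [0,0,0]
    - [0,0,0]
    - [0,0,0]
    - [0,0,0]
  gripper: 7

```text
time_s: 4.88
tcp_pos: [0.506, 0.0395, 0.0107]
tool_rot: [[0.999, 0.039, -0.0], [0.039, -0.999, -0.0], [-0.0, 0.0, -1.0]]
force: [0.4, 0.7, 0.5]
opening: 0.756
grip_force: 0.0
```

servo_tool:
  slide:
    - [0,0,0]
    - [0,0,0]
    - [0,0,0]
    - [0,0,0]
  turn:
    - [0,0,0]
    - [0,0,0]
    - [0,0,0]
    - [0,0,0]
  gripper: 2
  newtons: 35

```text
time_s: 5.38
tcp_pos: [0.5064, 0.0409, 0.0111]
tool_rot: [[0.999, 0.041, 0.001], [0.041, -0.999, 0.001], [0.001, -0.001, -1.0]]
force: [-0.6, 4.8, 3.9]
opening: 0.371
grip_force: 2.4
```

servo_tool:
  slide:
    - [0,0,0]
    - [0,0,0]
    - [0,0,-3]
    - [0,0,-3.5]
    - [0,0,-3.5]
    - [1.2,4.67,0]
    - [1.2,4.67,0]
    - [1.2,4.67,0]
    - [1.2,4.67,0]
    - [1.2,4.67,0]
    - [1.2,4.67,0]
    - [0,0,0]
    - [0,0,3.5]
    - [0,0,3]
    - [0,0,2]
    - [0,0,1]
    - [0,0,0.6]
    - [0,0,0]
  turn:
    - [0,0,0]
    - [0,0,0]
    - [0,0,0]
    - [0,0,0]
    - [0,0,0]
    - [0,0,0]
    - [0,0,0]
    - [0,0,0]
    - [0,0,0]
    - [0,0,0]
    - [0,0,0]
    - [0,0,0]
    - [0,0,0]
    - [0,0,0]
    - [0,0,0]
    - [0,0,0]
    - [0,0,0]
    - [0,0,0]

```text
time_s: 7.62
tcp_pos: [0.5893, -0.2374, 0.01]
tool_rot: [[0.999, 0.04, 0.001], [0.04, -0.999, -0.0], [0.001, 0.0, -1.0]]
force: [-1.0, -0.7, -3.7]
opening: 0.365
grip_force: 35.0
```

servo_tool:
  slide:
    - [0,0,0.08]
    - [0,0,0]
  turn:
    - [0,0,0]
    - [0,0,0]

```text
time_s: 7.88
tcp_pos: [0.5892, -0.2375, 0.0093]
tool_rot: [[0.999, 0.04, 0.001], [0.04, -0.999, -0.0], [0.001, 0.0, -1.0]]
force: [-0.2, 0.1, -4.4]
opening: 0.362
grip_force: 35.0
```

servo_tool:
  slide:
    - [0,0,0]
    - [0,0,0]
    - [0,0,0]
    - [0,0,-3]
    - [0,0,-3.5]
    - [0,0,-3.5]
    - [-1.81,-4.51,0]
    - [-1.81,-4.51,0]
    - [-1.81,-4.51,0]
    - [-1.81,-4.51,0]
    - [0,0,0]
    - [0,0,3.5]
    - [0,0,3]
    - [0,0,2.3]
    - [0,0,1]
    - [0,0,0]
  turn:
    - [0,0,0]
    - [0,0,0]
    - [0,0,0]
    - [0,0,0]
    - [0,0,0]
    - [0,0,0]
    - [0,0,0]
    - [0,0,0]
    - [0,0,0]
    - [0,0,0]
    - [0,0,0]
    - [0,0,0]
    - [0,0,0]
    - [0,0,0]
    - [0,0,0]
    - [0,0,0]
  gripper: 7

```text
time_s: 9.88
tcp_pos: [0.5094, -0.0606, 0.0105]
tool_rot: [[0.999, 0.039, -0.001], [0.039, -0.999, -0.0], [-0.001, 0.0, -1.0]]
force: [-0.6, -0.1, -0.6]
opening: 0.754
grip_force: 0.0
```

servo_tool:
  slide:
    - [0,0,0]
    - [0,0,0]
    - [0,0,0]
    - [0,0,0]
    - [0,0,0]
  turn:
    - [0,0,0]
    - [0,0,0]
    - [0,0,0]
    - [0,0,0]
    - [0,0,0]
  gripper: 3

```text
time_s: 10.5
tcp_pos: [0.5099, -0.0589, 0.0115]
tool_rot: [[0.999, 0.041, 0.001], [0.041, -0.999, 0.001], [0.001, -0.001, -1.0]]
force: [-0.5, 3.9, 5.4]
opening: 0.464
grip_force: 35.0
```

servo_tool:
  slide:
    - [0,0,-3]
    - [0,0,-3.5]
    - [0,0,-3.5]
    - [-0.44,4.74,0]
    - [-0.44,4.74,0]
    - [-0.44,4.74,0]
    - [-0.44,4.74,0]
    - [0,0,0]
    - [0,0,3.5]
    - [0,0,3]
    - [0,0,2]
    - [0,0,1]
    - [0,0,0.67]
    - [0,0,0]
  turn:
    - [0,0,0]
    - [0,0,0]
    - [0,0,0]
    - [0,0,0]
    - [0,0,0]
    - [0,0,0]
    - [0,0,0]
    - [0,0,0]
    - [0,0,0]
    - [0,0,0]
    - [0,0,0]
    - [0,0,0]
    - [0,0,0]
    - [0,0,0]

```text
time_s: 12.25
tcp_pos: [0.4997, -0.2499, 0.0095]
tool_rot: [[0.999, 0.04, 0.001], [0.04, -0.999, -0.0], [0.001, 0.0, -1.0]]
force: [-0.0, 0.3, -5.3]
opening: 0.463
grip_force: 35.0
```

servo_tool:
  slide:
    - [0,0,0]
    - [0,0,0]
    - [0,0,0]
    - [0,0,-3]
    - [0,0,-4]
    - [0,0,-4]
    - [0,0,-4]
    - [1.97,-4.71,0]
    - [1.97,-4.71,0]
    - [1.97,-4.71,0]
    - [1.97,-4.71,0]
    - [1.97,-4.71,0]
    - [0,0,0]
    - [0,0,0]
  turn:
    - [0,0,0]
    - [0,0,0]
    - [0,0,0]
    - [0,0,0]
    - [0,0,0]
    - [0,0,0]
    - [0,0,0]
    - [0,0,0]
    - [0,0,0]
    - [0,0,0]
    - [0,0,0]
    - [0,0,0]
    - [0,0,-0.06]
    - [0,0,0]
  gripper: 7

```text
time_s: 14.0
tcp_pos: [0.5883, -0.0105, 0.1591]
tool_rot: [[0.995, 0.1, -0.0], [0.1, -0.995, -0.0], [-0.0, 0.0, -1.0]]
force: [-0.2, 0.3, -0.2]
opening: 0.751
grip_force: 0.0
```

Run:
```python
from h import *
im=ctrl.capture('side');C=cam('side')
for k in('jaw','cone'):
    for d in ctrl.place_of(k,'side')[:2]:
        r,c=d['at'];print(k,round(d['confidence'],2),np.round(back(C,c,r,.004),3))
s=ctrl.state();w=ctrl.capture('wrist');save('w1',np.hstack([cv2.resize(im[130:320,200:440],(400,317))[:300],cv2.resize(w,(400,300))]));C=cam('wrist',s);print(s['tcp_pos'])
for d in ctrl.place_of('fixture','wrist')[:2]:
    r,c=d['at'];print(round(d['confidence'],2),(r,c),np.round(back(C,c,r,.006),3))
```

```text
jaw 0.73 [0.5   0.426 0.004]
jaw 0.47 [ 0.591 -0.247  0.004]
cone 0.65 [ 0.506 -0.243  0.004]
[ 0.58820021 -0.01195422  0.15914584]
0.73 (199.4, 314.1) [ 0.61  -0.004  0.006]
```

View pics/w1.png

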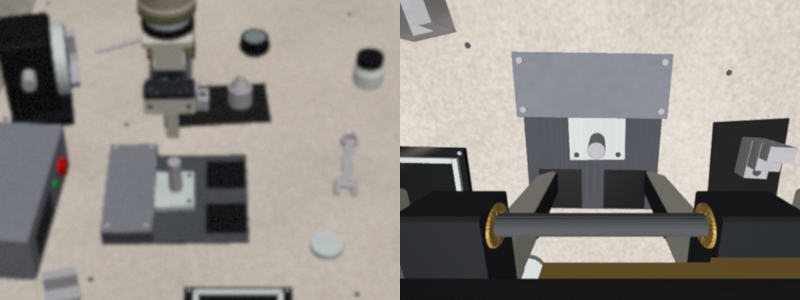

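Both parts stand upright on the mat, with the jaw at (0.59,-0.24) and the cone at (0.50,-0.25), and the tool is over the post.

servo_tool:
  slide:
    - [0,0,4]
    - [0,0,4]
    - [0,0,3]
    - [0,0,1.3]
    - [0,0,0]
  turn:
    - [0,0,0]
    - [0,0,0]
    - [0,0,0]
    - [0,0,0]
    - [0,0,0]

```text
time_s: 14.88
tcp_pos: [0.5881, -0.0113, 0.0357]
tool_rot: [[0.995, 0.099, -0.001], [0.099, -0.995, -0.0], [-0.001, 0.0, -1.0]]
force: [-0.8, 0.3, 0.1]
opening: 0.756
grip_force: 0.0
```

servo_tool:
  slide:
    - [0,0,0]
    - [0,0,0]
    - [0,0,0]
    - [0,0,0]
    - [0,0,0]
    - [0,0,0]
    - [0,0,0]
  turn:
    - [0,0,0]
    - [0,0,0]
    - [0,0,0]
    - [0,0,0]
    - [0,0,0]
    - [0,0,0]
    - [0,0,0]
  gripper: 0.5
  newtons: 50

```text
time_s: 15.75
tcp_pos: [0.5884, -0.01, 0.0363]
tool_rot: [[0.995, 0.1, -0.0], [0.1, -0.995, 0.001], [0.0, -0.001, -1.0]]
force: [-2.0, 4.9, 4.4]
opening: 0.23
grip_force: 50.0
```

servo_tool:
  slide:
    - [-1.3,-0.03,0]
    - [-1.3,-0.03,0]
    - [-1.3,-0.03,0]
    - [-1.3,-0.03,0]
    - [-1.3,-0.03,0]
    - [0,0,0]
    - [0,0,-1]
    - [0,0,-2.5]
    - [0,0,-4]
    - [0,0,0]
    - [-0.76,-4.51,0]
    - [-0.76,-4.51,0]
    - [-0.76,-4.51,0]
    - [-0.76,-4.51,0]
    - [-0.76,-4.51,0]
    - [-0.76,-4.51,0]
    - [0,0,0]
    - [0,0,0]
  turn:
    - [0,0,0]
    - [0,0,0]
    - [0,0,0]
    - [0,0,0]
    - [0,0,0]
    - [0,0,0]
    - [0,0,0]
    - [0,0,0]
    - [0,0,0]
    - [0,0,0]
    - [0,0,0]
    - [0,0,0]
    - [0,0,0]
    - [0,0,0]
    - [0,0,0]
    - [0,0,0]
    - [0,0,0]
    - [0,0,0]

```text
time_s: 18.0
tcp_pos: [0.4503, 0.2477, 0.1101]
tool_rot: [[0.995, 0.1, -0.002], [0.1, -0.995, -0.002], [-0.002, 0.002, -1.0]]
force: [0.7, -0.7, -3.0]
opening: 0.228
grip_force: 50.0
```

Run:
```python
from h import *
s=ctrl.state();print(s['tcp_pos'],s['force'],s['opening'],s['joint_pos'][6])
w=ctrl.capture('wrist');save('w2',w)
a=np.radians(4.7);s0={'tcp_pos':[.56026,-.00432,.21886],'tool_rot':[[np.cos(a),np.sin(a),0],[np.sin(a),-np.cos(a),0],[0,0,-1]]}
C=cam('wrist',s0)
for p,z in(((23,203),.008),((144,202),.008),((33,216),.014),((138,214),.014)): print(p,np.round(back(C,*p,z),4))
```

```text
[0.45025137 0.24770826 0.11009103] [ 0.73668774 -0.71812982 -3.02308429] 0.2279919427616223 -122.02195284190535
(23, 203) [0.5429 0.3159 0.008 ]
(144, 202) [0.5547 0.186  0.008 ]
(33, 216) [0.5309 0.3021 0.014 ]
(138, 214) [0.5424 0.1901 0.014 ]
```

View pics/w2.png

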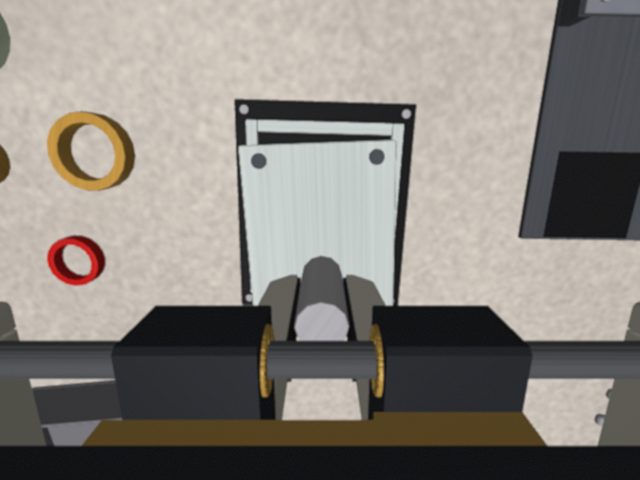

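The view shows the fixture hanging over the plate, whose rear corners are at (237,101) and (414,105). The ring is at (90,150).

Run:
```python
from h import *
C=cam('wrist')
for p,z in(((237,100),.008),((415,105),.008),((247,120),.014),((405,124),.014),((238,146),.092),((396,140),.092),((91,144),.016),((76,257),.016),((322,322),.152)): print(p,np.round(back(C,*p,z),4))
for d in ctrl.cut_out('ring','wrist')[:4]: print(round(d['confidence'],2),rect(C,d['mask'],.008))
```

```text
(237, 100) [0.5453 0.3161 0.008 ]
(415, 105) [0.5546 0.1895 0.008 ]
(247, 120) [0.5323 0.3073 0.014 ]
(405, 124) [0.5407 0.1959 0.014 ]
(238, 146) [0.5166 0.2955 0.092 ]
(396, 140) [0.5274 0.2165 0.092 ]
(91, 144) [0.505  0.4165 0.016 ]
(76, 257) [0.4183 0.4342 0.016 ]
(322, 322) [0.4552 0.2469 0.152 ]
0.9 [array([567., 475.]), array([ 7., 34.]), 82.2]
0.81 [array([413., 440.]), array([40., 47.]), 26.3]
0.79 [array([499., 422.]), array([56., 63.]), 16.6]
0.51 [array([483., 486.]), array([ 7., 27.]), 82.2]
```

servo_tool:
  slide:
    - [0,0.21,0]
    - [0,0,0]
    - [0,0,3]
    - [0,0,2]
    - [0,0,1.2]
    - [0,0,0.5]
    - [0,0,0.4]
    - [0,0,0]
  turn:
    - [0,0,0]
    - [0,0,0.04]
    - [0,0,0]
    - [0,0,0]
    - [0,0,0]
    - [0,0,0]
    - [0,0,0]
    - [0,0,0]

```text
time_s: 19.1
tcp_pos: [0.4516, 0.2468, 0.0403]
tool_rot: [[0.998, 0.06, 0.0], [0.06, -0.998, 0.0], [0.0, -0.0, -1.0]]
force: [0.4, 0.4, -2.9]
opening: 0.23
grip_force: 50.0
```

Run:
```python
from h import *
s=ctrl.state();print(s['tcp_pos'],s['force'],s['torque'])
save('w3',ctrl.capture('wrist'))
```

```text
[0.45162127 0.24677448 0.04029537] [ 0.39462291  0.37012604 -2.86674017] [-0.02985987  0.05850426 -0.04409449]
```

View pics/w3.png

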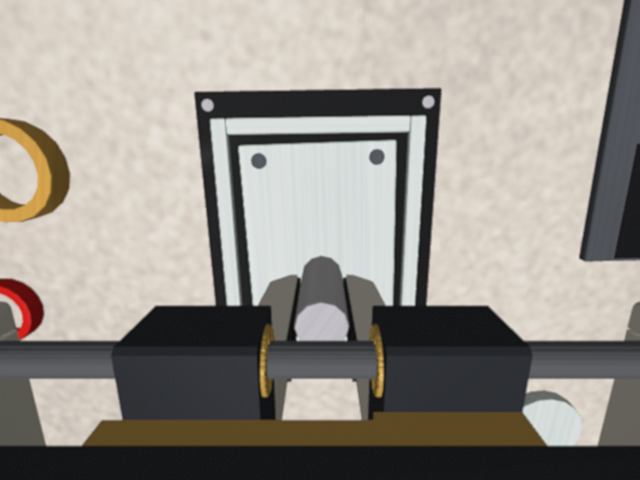

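The fixture's base sits inside the frame with margin all round; I'll lower the last 2 mm and release.

servo_tool:
  slide:
    - [0,0,0.22]
    - [0,0,0]
    - [0,0,0]
  turn:
    - [0,0,0]
    - [0,0,0]
    - [0,0,0]

```text
time_s: 19.52
tcp_pos: [0.4518, 0.2469, 0.0383]
tool_rot: [[0.998, 0.06, 0.001], [0.06, -0.998, 0.0], [0.001, -0.0, -1.0]]
force: [0.1, -0.7, 3.1]
opening: 0.23
grip_force: 50.0
```

servo_tool:
  slide:
    - [0,0,0]
    - [0,0,0]
    - [0,0,0]
    - [0,0,0]
    - [0,0,0]
    - [0,0,-3]
    - [0,0,-4]
    - [0,0,-4]
    - [0.22,-4.28,0]
    - [0.22,-4.28,0]
    - [0.22,-4.28,0]
    - [0.22,-4.28,0]
    - [0,0,0]
    - [0,0,0]
  turn:
    - [0,0,0]
    - [0,0,0]
    - [0,0,0]
    - [0,0,0]
    - [0,0,0]
    - [0,0,0]
    - [0,0,0]
    - [0,0,0]
    - [0,0,0]
    - [0,0,0]
    - [0,0,0]
    - [0,0,0]
    - [0,0,0]
    - [0,0,0]
  gripper: 7

```text
time_s: 21.28
tcp_pos: [0.4498, 0.4172, 0.1475]
tool_rot: [[0.998, 0.06, -0.001], [0.06, -0.998, -0.001], [-0.001, 0.001, -1.0]]
force: [-0.2, 0.2, -1.0]
opening: 0.753
grip_force: 0.0
```

Run:
```python
from h import *
s=ctrl.state();print(s['tcp_pos'],s['joint_pos'][6])
save('w4',ctrl.capture('wrist'));C=cam('wrist',s)
for d in ctrl.cut_out('ring','wrist')[:4]: print(round(d['confidence'],2),d['rect'],rect(C,d['mask'],.008))
for d in ctrl.place_of('ring','wrist')[:4]: r,c=d['at'];print(round(d['confidence'],2),r,c,back(C,c,r,0))
```

```text
[0.44984139 0.41716082 0.14754923] -135.42442967437478
0.93 [269.5, 243.8, 318.9, 289.4] [array([411., 441.]), array([41., 43.]), 48.7]
0.8 [182.6, 27.8, 258.2, 110.2] [array([571., 506.]), array([59., 56.]), 67.3]
0.64 [286.1, 138.2, 354.7, 204.3] [array([498., 421.]), array([56., 56.]), 3.4]
0.87 260.0 291.4 [0.41400684 0.44227559 0.        ]
0.59 178.2 223.1 [0.48623055 0.50508706 0.        ]
```

View pics/w4.png

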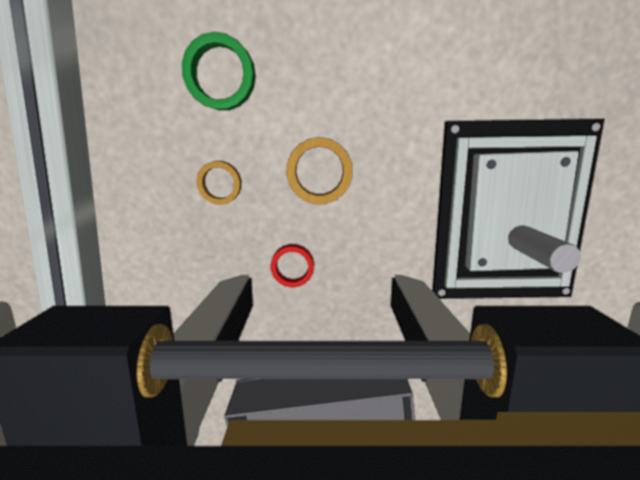

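The picture shows the fixture seated and the target ring at (320,171), i.e. world (0.498,0.421), with free space for the fingers.

servo_tool:
  slide:
    - [4.88,-0.09,0]
    - [0,0,5]
    - [0,0,5]
    - [0,0,3]
    - [0,0,1.3]
    - [0,0,0]
    - [0,0,0]
  turn:
    - [0,0,0]
    - [0,0,0]
    - [0,0,0]
    - [0,0,0]
    - [0,0,0]
    - [0,0,0]
    - [0,0,0]

```text
time_s: 22.3
tcp_pos: [0.4995, 0.4223, 0.0063]
tool_rot: [[0.998, 0.059, 0.001], [0.059, -0.998, 0.001], [0.001, -0.001, -1.0]]
force: [0.6, -0.0, -0.2]
opening: 0.751
grip_force: 0.0
```

servo_tool:
  slide:
    - [0,0,0]
    - [0,0,0]
    - [0,0,0]
    - [0,0,0]
    - [0,0,0]
  turn:
    - [0,0,0]
    - [0,0,0]
    - [0,0,0]
    - [0,0,0]
    - [0,0,0]
  gripper: 4.5
  newtons: 20

```text
time_s: 22.92
tcp_pos: [0.4991, 0.4222, 0.0059]
tool_rot: [[0.998, 0.06, 0.001], [0.06, -0.998, 0.001], [0.001, -0.001, -1.0]]
force: [0.1, -0.3, 6.3]
opening: 0.605
grip_force: 20.0
```

servo_tool:
  slide:
    - [0,0,-2.5]
    - [0,0,-4.5]
    - [0,0,-4.5]
    - [-1.44,4.3,0]
    - [-1.44,4.3,0]
    - [-1.44,4.3,0]
    - [-1.44,4.3,0]
    - [0,0,0]
    - [0,0,0]
  turn:
    - [0,0,0]
    - [0,0,0]
    - [0,0,0]
    - [0,0,0]
    - [0,0,0]
    - [0,0,0]
    - [0,0,0]
    - [0,0,0]
    - [0,0,0]

```text
time_s: 24.05
tcp_pos: [0.452, 0.2475, 0.1203]
tool_rot: [[0.998, 0.06, 0.001], [0.06, -0.998, 0.001], [0.001, -0.001, -1.0]]
force: [-0.4, 0.5, -0.2]
opening: 0.602
grip_force: 20.0
```

Run:
```python
from h import *
save('w5',ctrl.capture('wrist'));print(ctrl.state()['opening'])
```

```text
0.5973196732053961
```

View pics/w5.png

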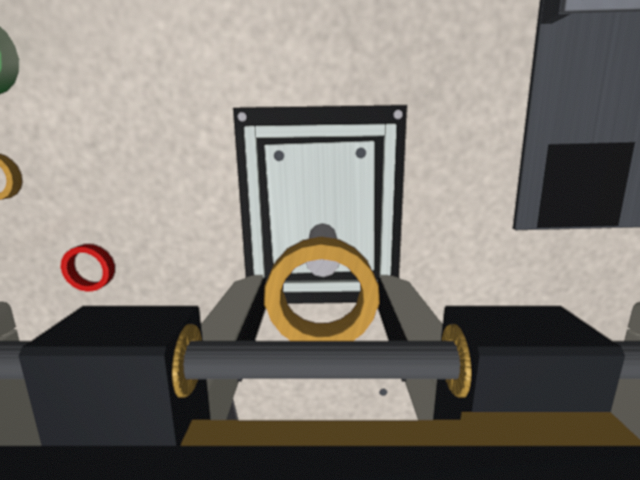

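The ring is held level, its centre near (322,292), with the post's top just behind it near (322,264).

Run:
```python
from h import *
C=cam('wrist')
print(back(C,322,288,.1305),proj(C,[.4519,.2469,.080]),[proj(C,[.4519,.2469+d,.08]) for d in(-.011,.011)])
```

```text
[0.45732364 0.24742071 0.1305    ] [322.19970801 263.72756302] [array([339.94771275, 264.75560531]), array([304.42421338, 262.69792839])]
```

servo_tool:
  slide:
    - [-0.3,0,0]
    - [0,0,0]
    - [0,0,2]
    - [0,0,2]
    - [0,0,2]
    - [0,0,2]
    - [0,0,1.1]
    - [0,0,0.28]
    - [0,0,0]
  turn:
    - [0,0,0]
    - [0,0,0]
    - [0,0,0]
    - [0,0,0]
    - [0,0,0]
    - [0,0,0]
    - [0,0,0]
    - [0,0,0]
    - [0,0,0]

```text
time_s: 25.22
tcp_pos: [0.4486, 0.2469, 0.0264]
tool_rot: [[0.998, 0.06, 0.0], [0.06, -0.998, 0.0], [0.0, -0.0, -1.0]]
force: [-0.2, -0.3, -2.3]
opening: 0.599
grip_force: 20.0
```

servo_tool:
  slide:
    - [0,0,0]
    - [0,0,0]
    - [0,0,0]
    - [0,0,-3]
    - [0,0,-4]
    - [0,0,-5]
    - [0,0,0]
    - [1.35,5.44,0]
    - [1.35,5.44,0]
    - [1.35,5.44,0]
    - [1.35,5.44,0]
    - [1.35,5.44,0]
    - [1.35,5.44,0]
    - [1.35,5.44,0]
    - [1.35,5.44,0]
    - [1.35,5.44,0]
    - [0,0,0]
    - [0,0,0]
  turn:
    - [0,0,0]
    - [0,0,0]
    - [0,0,0]
    - [0,0,0]
    - [0,0,0]
    - [0,0,0]
    - [0,0,0.02]
    - [0,0,0]
    - [0,0,0]
    - [0,0,0]
    - [0,0,0]
    - [0,0,0]
    - [0,0,0]
    - [0,0,0]
    - [0,0,0]
    - [0,0,0]
    - [0,0,0]
    - [0,0,0]
  gripper: 7

```text
time_s: 27.48
tcp_pos: [0.5887, -0.2372, 0.1449]
tool_rot: [[0.999, 0.039, -0.002], [0.039, -0.999, 0.001], [-0.002, -0.001, -1.0]]
force: [-1.1, 0.6, -0.0]
opening: 0.758
grip_force: 0.0
```

Run:
```python
from h import *
a=ctrl.capture('scene');b=ctrl.capture('side')
save('p6',np.hstack([cv2.resize(a[180:360,320:500],(400,400)),cv2.resize(b[280:380,290:390],(400,400))]))
C=cam('side')
for k in('jaw','cone'):
    for d in ctrl.place_of(k,'side')[:2]:
        r,c=d['at'];print(k,round(d['confidence'],2),np.round(back(C,c,r,.004),3))
```

```text
jaw 0.76 [ 0.586 -0.241  0.004]
cone 0.81 [ 0.494 -0.241  0.004]
```

View pics/p6.png

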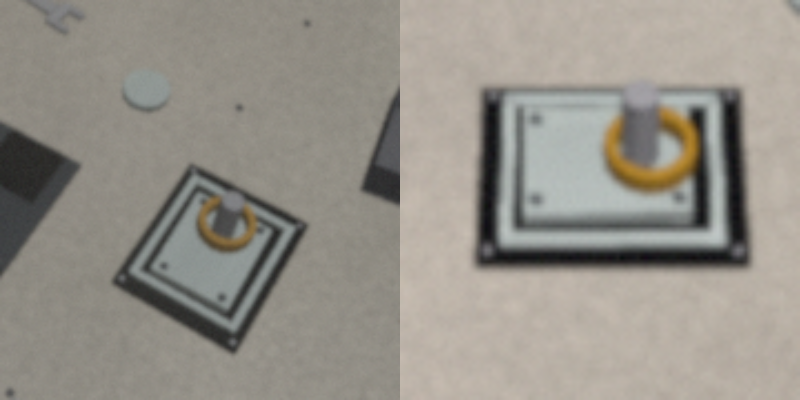

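The ring lies flat around the post in both views, and the fixture is in its pocket. Next is the jaw.

servo_tool:
  slide:
    - [0,0,5]
    - [0,0,5]
    - [0,0,2.5]
    - [0,0,1.05]
    - [0,0,0]
    - [0,0,0]
  turn:
    - [0,0,0]
    - [0,0,0]
    - [0,0,0]
    - [0,0,0]
    - [0,0,0]
    - [0,0,0]

```text
time_s: 28.42
tcp_pos: [0.5902, -0.2378, 0.0119]
tool_rot: [[0.999, 0.04, 0.002], [0.04, -0.999, -0.001], [0.002, 0.001, -1.0]]
force: [0.4, 0.7, 0.1]
opening: 0.752
grip_force: 0.0
```

servo_tool:
  slide:
    - [0,0,0]
    - [0,0,0]
    - [0,0,0]
    - [0,0,0]
    - [0,0,0]
    - [0,0,0]
  turn:
    - [0,0,0]
    - [0,0,0]
    - [0,0,0]
    - [0,0,0]
    - [0,0,0]
    - [0,0,0]
  gripper: 2
  newtons: 35

```text
time_s: 29.18
tcp_pos: [0.5894, -0.2377, 0.0107]
tool_rot: [[0.999, 0.04, -0.0], [0.04, -0.999, -0.0], [-0.0, 0.0, -1.0]]
force: [-1.4, 0.1, 2.9]
opening: 0.363
grip_force: 35.0
```

servo_tool:
  slide:
    - [0,0,-3]
    - [0,0,-3.5]
    - [0,0,-3.5]
    - [-1.2,-4.7,0]
    - [-1.2,-4.7,0]
    - [-1.2,-4.7,0]
    - [-1.2,-4.7,0]
    - [-1.2,-4.7,0]
    - [-1.2,-4.68,0]
    - [0,0,0]
    - [0,0,3.5]
    - [0,0,3]
    - [0,0,2]
    - [0,0,1]
    - [0,0,0.15]
    - [0,0,0]
    - [0,0,0]
  turn:
    - [0,0,0]
    - [0,0,0]
    - [0,0,0]
    - [0,0,0]
    - [0,0,0]
    - [0,0,0]
    - [0,0,0]
    - [0,0,0]
    - [0,0,0]
    - [0,0,0]
    - [0,0,0]
    - [0,0,0]
    - [0,0,0]
    - [0,0,0]
    - [0,0,0]
    - [0,0,0]
    - [0,0,0]

```text
time_s: 31.3
tcp_pos: [0.5067, 0.0409, 0.0148]
tool_rot: [[0.999, 0.04, 0.001], [0.04, -0.999, 0.0], [0.001, -0.0, -1.0]]
force: [0.7, 0.8, -4.5]
opening: 0.364
grip_force: 35.0
```

servo_tool:
  slide:
    - [0,0,0.17]
    - [0,0,0]
    - [0,0,0]
  turn:
    - [0,0,0]
    - [0,0,0]
    - [0,0,0]

```text
time_s: 31.68
tcp_pos: [0.5065, 0.041, 0.0126]
tool_rot: [[0.999, 0.04, 0.0], [0.04, -0.999, 0.0], [0.001, -0.0, -1.0]]
force: [0.6, 0.2, -1.4]
opening: 0.362
grip_force: 35.0
```

servo_tool:
  slide:
    - [0,0,0]
    - [0,0,0]
    - [0,0,0]
    - [0,0,-3]
    - [0,0,-3.5]
    - [0,0,-4]
    - [-0.31,4.84,0]
    - [-0.31,4.84,0]
    - [-0.31,4.84,0]
    - [-0.31,4.84,0]
    - [-0.31,4.84,0]
    - [-0.31,4.84,0]
    - [0,0,0]
    - [0,0,4]
    - [0,0,3.5]
    - [0,0,2]
    - [0,0,1.25]
    - [0,0,0]
    - [0,0,0]
  turn:
    - [0,0,0]
    - [0,0,0]
    - [0,0,0]
    - [0,0,0]
    - [0,0,0]
    - [0,0,0]
    - [0,0,0]
    - [0,0,0]
    - [0,0,0]
    - [0,0,0]
    - [0,0,0]
    - [0,0,0]
    - [0,0,0]
    - [0,0,0]
    - [0,0,0]
    - [0,0,0]
    - [0,0,0]
    - [0,0,0]
    - [0,0,0]
  gripper: 7

```text
time_s: 34.05
tcp_pos: [0.4996, -0.2499, 0.0106]
tool_rot: [[0.999, 0.04, 0.001], [0.04, -0.999, -0.0], [0.001, 0.0, -1.0]]
force: [-0.7, 1.0, 0.8]
opening: 0.754
grip_force: 0.0
```

servo_tool:
  slide:
    - [0,0,0]
    - [0,0,0]
    - [0,0,0]
    - [0,0,0]
    - [0,0,0]
    - [0,0,0]
  turn:
    - [0,0,0]
    - [0,0,0]
    - [0,0,0]
    - [0,0,0]
    - [0,0,0]
    - [0,0,0]
  gripper: 3

```text
time_s: 34.8
tcp_pos: [0.4993, -0.2501, 0.0102]
tool_rot: [[0.999, 0.04, 0.0], [0.04, -0.999, -0.0], [0.0, 0.0, -1.0]]
force: [0.2, -0.2, 6.2]
opening: 0.47
grip_force: 35.0
```

servo_tool:
  slide:
    - [0,0,-3]
    - [0,0,-3.5]
    - [0,0,-3.5]
    - [0.46,-4.76,0]
    - [0.46,-4.76,0]
    - [0.46,-4.76,0]
    - [0.46,-4.76,0]
    - [0,0,0]
    - [0,0,3.5]
    - [0,0,3]
    - [0,0,2]
    - [0,0,1]
    - [0,0,0.25]
    - [0,0,0]
    - [0,0,0]
  turn:
    - [0,0,0]
    - [0,0,0]
    - [0,0,0]
    - [0,0,0]
    - [0,0,0]
    - [0,0,0]
    - [0,0,0]
    - [0,0,0]
    - [0,0,0]
    - [0,0,0]
    - [0,0,0]
    - [0,0,0]
    - [0,0,0]
    - [0,0,0]
    - [0,0,0]

```text
time_s: 36.67
tcp_pos: [0.5105, -0.0591, 0.013]
tool_rot: [[0.999, 0.04, 0.001], [0.04, -0.999, -0.0], [0.001, 0.0, -1.0]]
force: [-0.0, 0.4, -5.3]
opening: 0.47
grip_force: 35.0
```

servo_tool:
  slide:
    - [0,0,0.08]
    - [0,0,0]
    - [0,0,0]
  turn:
    - [0,0,0]
    - [0,0,0]
    - [0,0,0]

```text
time_s: 37.05
tcp_pos: [0.5104, -0.059, 0.0122]
tool_rot: [[0.999, 0.04, 0.001], [0.04, -0.999, -0.0], [0.001, 0.0, -1.0]]
force: [-0.7, 0.7, 6.7]
opening: 0.47
grip_force: 35.0
```

servo_tool:
  slide:
    - [0,0,0]
    - [0,0,0]
    - [0,0,0]
    - [0,0,-3]
    - [0,0,-4]
    - [0,0,-4.5]
    - [0,0,-4.5]
    - [0,0,-4.6]
    - [2.6,-2.65,0]
    - [2.6,-2.65,0]
    - [0,0,0]
    - [0,0,0]
    - [0,0,0]
  turn:
    - [0,0,0]
    - [0,0,0]
    - [0,0,0]
    - [0,0,0]
    - [0,0,0]
    - [0,0,0]
    - [0,0,0]
    - [0,0,0]
    - [0,0,0]
    - [0,0,0]
    - [0,0,-0.042]
    - [0,0,0]
    - [0,0,0]
  gripper: 7

```text
time_s: 38.67
tcp_pos: [0.5591, -0.005, 0.2174]
tool_rot: [[0.997, 0.08, -0.001], [0.08, -0.997, -0.0], [-0.001, 0.0, -1.0]]
force: [-0.3, -0.4, -0.2]
opening: 0.756
grip_force: 0.0
```

Run:
```python
from h import *
s=ctrl.state();im=ctrl.capture('wrist');print(s['tcp_pos'])
save('w7',np.vstack([im[150:300,220:420],cv2.imread('pics/w0.png')[150:300,220:420,::-1]]).repeat(2,0).repeat(2,1))
```

```text
[ 0.55907102 -0.005003    0.21743227]
```

View pics/w7.png

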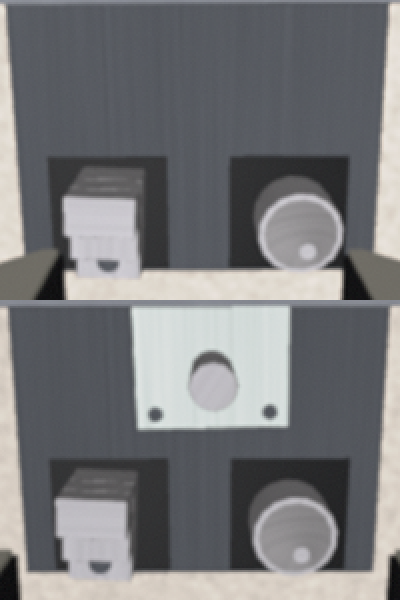

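The jaw and cone are back within about 5 mm of where they stood (top: now, bottom: start), upright and turned as before.

```bash
python3 -c "
from rig import ctrl
print(ctrl.finish_job())"
```

```text
the job is handed in; nothing more can be done
None
```

I handed the job in after about 39 s of robot time; no verdict came back. In the last pictures the fixture sits in the plate's pocket with the ring flat around its post, and the jaw and cone stand upright in the dock within about 5 mm of their start; the arm never went near the lens.

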